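# Ram a stuck drill core out of its tube

## Robot

A 6-joint arm with a two-finger parallel gripper is mounted at the origin on the work surface. World frame = base frame: x ahead of the robot, y to its left, z up, the work surface at z = 0. Lengths are in m, angles in rad, forces in N, time in s.
With the tool pointing down it reaches from about 0.35 to 0.975 m from the base axis. Payload 4.9 kg.
Tool frame: the origin (TCP) lies on the centre line of the jaws, within the pads' length; the fingertips stand 14 mm ahead of it and the grasp point (between the pads) lies 5 mm behind it; y points along the fingers, z is the direction in which the jaws open and shut, and the axes are right-handed (so a half turn about y gives the same grasp; the last joint's range is limited). The gripper opens to 85 mm and grips with 20 to 120 N. Pads are 22 mm wide; open, the fingers measure 114 mm over their backs; the gripper's body (76 mm by 85 mm) begins 54 mm behind the grasp point. The pads swing forward as they close: fully open they stand 13 mm farther back than shut.
Start: joints at [1.108, 0.053, 1.613, -0, 1.476, -0.119], TCP at [0.211, 0.588, 0.245] pointing down, gripper open.
Joint ranges: [-3.01, 3.01], [-1.01, 2.22], [0.06, 2.58], [-1.02, 4.17], [0.09, 2.62], [-3.14, 3.14]. Speed limits (rad/s): [2.57, 2.57, 3.14, 3.14, 3.14, 3.14].

## Interface

Orientations are given as a rotation vector (axis times angle).
In Python, from station import ctrl gives the robot as it stands.
- The arm moves only by the tool servo_tool, never from a script. Its arguments are lists of equal length, an entry for each row: "delta_pos": the shift along the tool's x, y, z in m, a list of three; "dr": the turn, a rotation vector about the tool's x, y, z in degrees, a list of three; "grip": the opening, from 0 (shut) to 1 (fully open). In form: {"delta_pos": [[x, y, z], ...], "dr": [[rx, ry, rz], ...], "grip": [grip, ...]}. A call has 1 to 5 rows; each row shifts and turns the pose as measured when the row begins, along the tool's axes as they then stand; what a row does not reach is not made up. A row lasts 1/8 s, in which the tool goes at most 62.5 mm and 10.7 degrees, less where a joint would pass 70% of its speed; a pose out of reach is approached as far as the arm can. A call is refused whole if a number of a shift passes 0.0625 or a number of a turn 10.7, either way. A call with a gripper value outside its range is refused whole. The fingers move at their own pace and stop on an object; "grip_force" is the grip in N (left out, the last holds). Time passes only in rows, so rows that do not move let the fingers close. It gives the time, the measured TCP pose, the force and the opening at its end, in the units of the state.
- ctrl.get_obs(): the state, without advancing time (a new reading comes with each control period).
- ctrl.get_image(name): name is "side" or "top" or "wrist"; returns the picture (480x640x3 uint8, red, green, blue); there is no depth.
- ctrl.camera_params(name): a dict with "fovy" (degrees; the focal length in pixels is half the picture's height over the tangent of half this angle, whatever the lens; pixels are square), "cx", "cy" (the principal point, pixels), "eye" and "rotation" of the camera in the world. Camera axes: x right, y down, z forward; pixel columns grow to the right and rows downward; lengths in m; the calibration is good to about 2 mm. A picture is of the moment at which its call begins: read the wrist's pose just before it. camera_params takes no time and is no camera call; for the wrist camera it gives the pose at the moment of the call.
- ctrl.finish_job(): hands the job in, once; it reports no verdict.
Trained networks look in the newest picture that a camera, given by its name, has taken for a name from the list of things; names that differ only in an ending like _2 or _b are one class to them, and where a whole thing is asked for, a point or a joint stands for the part that bears it (a point fixed in the world has none). Each returns a list of dicts, best first, with "score" (0 to 1); they miss things now and then, are a little off and sometimes report something else, mostly with a low value. They report only what shows in the picture. A call takes as long as a camera call. They do not tell look-alikes from the thing itself.
- ctrl.masks_of(camera, label): "pixels" (480x640 bool, what is visible of it) and "extent" ([left, top, right, bottom] in pixels, round what is visible of it).
The state is a dict: "t": time; "q": joint angles; "dq": joint speeds; "effort": joint torques, N m; "tool_pos": TCP position; "tool_rot": TCP orientation; "contact_force": force on the tool from outside, world axes, zero at the start; "wrist_torque": the same for the moment, N m; "opening": finger opening in m.
Only numpy, scipy, OpenCV 4.12 (cv2) and the standard library are available. Lean on these libraries where they do the work, as an engineer would, in place of code of your own. Each camera call takes 0.05 s, during which the arm holds its last target.

## Task

A drill core is stuck in the tube of the extractor. With the ash rammer, pushing from the end away from the enamel dish, drive the core right through so that it drops out and lies in the dish; do not touch the core with the fingers. Then draw the rammer back out and lay it down on the bench clear of the extractor and dish, leaving the dish and everything else where it stands.

Things in the scene. Friction and masses are not known exactly. Their poses are not given: they have to be found in the camera images.
- rammer_grip (a point): Centre of the rammer's grip block, half-way up. Rammer: loose pale ash tool (120 g), 200 mm long, lying on the bench: upright grip block at the rear (64 long, 26 wide, 40 mm tall; grip it across the 26), then an 18 mm round shaft, then a round head. x runs along the tool to the head, z up. Shaft axis 5 mm below this point; head's front face 168 mm ahead; balance point 40 mm ahead.
- rammer_head (a point): Centre of the flat front face of the rammer's head (a disc 30 mm in diameter, 12 mm thick), on the shaft's axis, 15 mm above the bench as it lies.
- extractor: Core extractor, fixed: a level steel tube 100 mm long, bore 46 mm, wall 4 mm, axis 52 mm above the bench, on saddles and a grey base plate 115 x 130 mm. A 21 mm slot along the tube's top shows the core. Origin on the bench under the tube's middle; x runs along the tube the way to push, from inlet to outlet (dish side), z up. Its highest part is a leaf spring, 96 mm up.
- bore_in (a point): Centre of the tube's inlet mouth, where the rammer goes in; on the bore's axis, 50 mm before the tube's middle. Nothing narrows the bore but a sprung foot that reaches in through the top slot, 65 mm past the inlet; it stops 18 mm above the bore's axis, so the rammer's head (radius 15 mm) passes beneath it.
- bore_out (a point): Centre of the tube's outlet mouth, over the near edge of the dish; on the bore's axis, 50 mm past the tube's middle.
- core_center (a point): Centre of the stuck drill core: a dark-banded grey rock cylinder, 42 mm in diameter, 70 mm long (250 g), lying along the tube in the bore. The sprung foot presses on it with 5 N: a steady push of about 4 to 10 N along the tube moves it. It drops out once its rear end is at the outlet.
- dish: White enamel dish, loose (600 g), 160 mm (x) by 130 mm (y), 18 mm high, wall and floor 4 mm thick; origin at the centre of its underside. It stands on the bench with its near edge tucked under the tube's outlet.
- pebble_center (a point): Bystander: centre of a mottled green serpentine pebble, 74 mm across, 38 mm high.
- magnifier: Bystander: tin magnifier stand, round base 90 mm across, 116 mm high, lens ring towards its -x; origin at the centre of its underside.
- bottle: Bystander: heavy frosted brown glass bottle, 72 mm across, 172 mm high; origin at the centre of its underside.
- spare_core: Bystander: another piece of drill core standing upright, 42 mm across, 85 mm high; origin at the centre of its underside. Not the stuck one.
- sample_box: Bystander: lidded cardboard sample box 104 x 79 x 56 mm; origin at the centre of its underside.
- brush: Bystander: ash-handled brush 170 mm long lying on the bench along its x.
There are look-alikes about, which are no part of the job. What is shaped like the extractor but orange or yellow is not meant. What is shaped like the part that bears rammer_grip but red is not meant.

How it is judged:
By the outcome, as a careful person would: the job done as asked, in the order asked, and still so for the second after the job is handed in, with the robot touching nothing.
It also fails if it takes over 51 s, if anything falls off the work surface, if the arm or the gripper's body presses on something with over 40 N, if the wrist force passes 120 N, or if a joint passes its speed limit or range.

## Working session

There is one attempt and no reset: what is moved stays moved. The work goes in short steps, Python scripts to look and compute and a tool call to move; the robot and the scene stay as the last step left them, time stands still between calls to the robot, and variables do not carry over. Pictures are saved under pics/ and viewed, and the job is handed in when it is done.

Besides the shell and the picture viewer there is one more tool, called after ">>>" as a command line: name --argument value ..., lists and objects as JSON in quotes. servo_tool: Moves the arm, as the interface text tells. Its arguments: {"type":"object","properties":{"delta_pos":{"type":"array","items":{"type":"array","items":{"type":"number"}}},"dr":{"type":"array","items":{"type":"array","items":{"type":"number"}}},"grip":{"type":"array","items":{"type":"number"}},"grip_force":{"type":"number"}},"required":["delta_pos","dr","grip"]}

```bash
ls; mkdir -p pics; python3 - <<'E'
from station import ctrl
import cv2
o=ctrl.get_obs(); print(o)
for n in ["side","top","wrist"]:
    print(n,ctrl.camera_params(n))
    im=ctrl.get_image(n); cv2.imwrite(f"pics/{n}0.png",im[:,:,::-1])
E
```

```text
pics
{'t': 0.0, 'q': array([ 1.10802000e+00,  5.33480542e-02,  1.61431872e+00, -3.68432374e-05,
        1.47601151e+00, -1.19022580e-01]), 'dq': array([ 9.71349886e-04,  1.37664595e-03,  5.55447293e-04, -8.05642605e-05,
       -1.67904412e-03, -1.16614893e-03]), 'effort': array([ 1.32276517e-03, -3.93674719e+01, -3.70180893e+01,  3.58152317e-05,
        6.83415463e-03,  2.20759091e-06]), 'tool_pos': array([0.21038807, 0.58787839, 0.24405369]), 'tool_rot': array([-1.55592582,  0.27025887, -0.2693706 ]), 'contact_force': array([-0.10342959, -0.26842547, -0.10594928]), 'wrist_torque': array([ 0.03016903, -0.00297324,  0.03644457]), 'opening': 0.08554444218411471}
side {'fovy': 52.74470569628532, 'cx': 316.9203023146554, 'cy': 238.7546630772445, 'eye': array([ 0.43133294, -1.24818997,  0.85171458]), 'rotation': array([-2.14224241,  0.0717479 , -0.03522061])}
top {'fovy': 49.99233550003645, 'cx': 313.7783786829967, 'cy': 239.93931894030027, 'eye': array([ 0.26391387, -0.06575896,  1.2069442 ]), 'rotation': array([-2.10789831,  2.12985736, -0.1977566 ])}
wrist {'fovy': 69.69430850134148, 'cx': 320.15491940226786, 'cy': 234.83217217113622, 'eye': array([0.13590654, 0.61434488, 0.37187677]), 'rotation': array([2.35070571, 1.65480045, 0.25993067])}
```

View pics/side0.png

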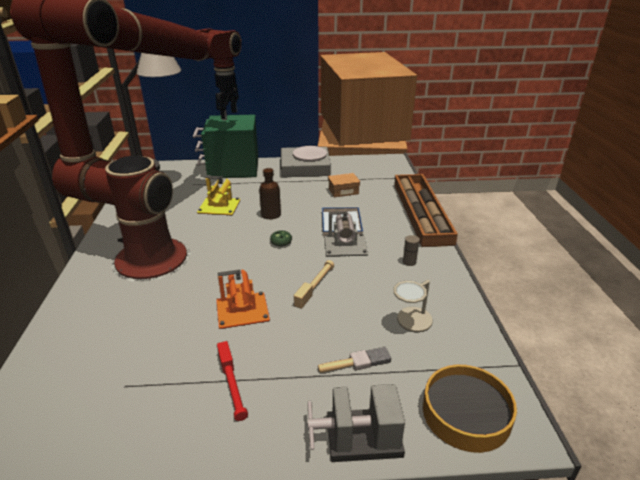

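View pics/top0.png

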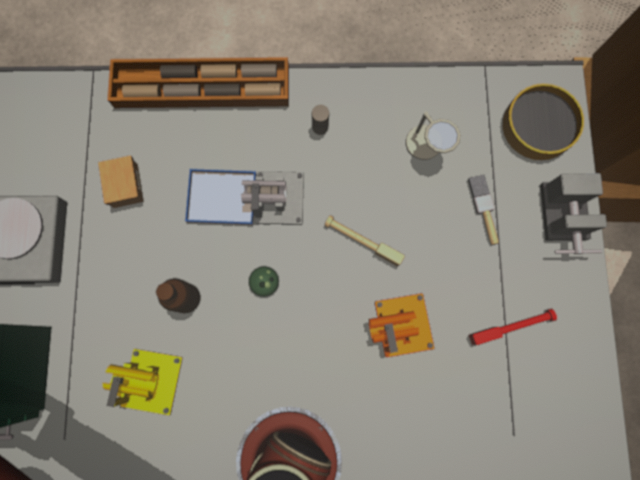

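View pics/wrist0.png

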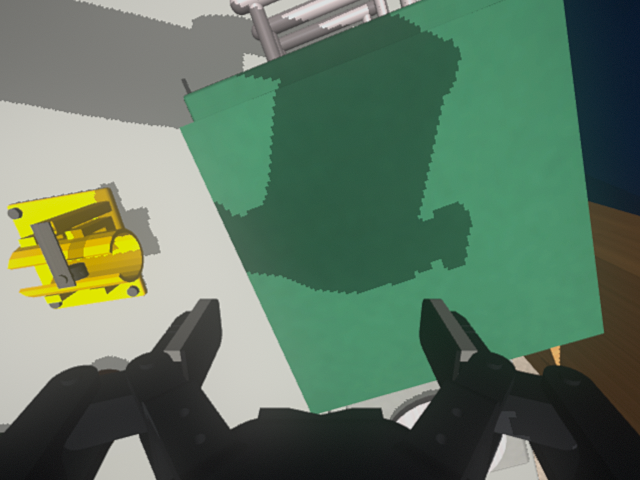

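```bash
cat > h.py <<'E'
import numpy as np, cv2
from scipy.spatial.transform import Rotation as R
from station import ctrl
def cam(n):
    p=ctrl.camera_params(n); f=240/np.tan(np.radians(p['fovy'])/2)
    K=np.array([[f,0,p['cx']],[0,f,p['cy']],[0,0,1]]); return K,R.from_rotvec(p['rotation']).as_matrix(),np.array(p['eye'])
def bp(c,uv,z):
    K,Rm,e=c; uv=np.atleast_2d(np.array(uv,float)); d=(Rm@np.linalg.inv(K)@np.c_[uv,np.ones(len(uv))].T).T
    return e+d*((z-e[2])/d[:,2])[:,None]
def pj(c,X):
    K,Rm,e=c; X=np.atleast_2d(np.array(X,float)); q=(K@Rm.T@(X-e).T).T; return q[:,:2]/q[:,2:]
E
python3 - <<'E'
from h import *
im=ctrl.get_image("top"); cv2.imwrite("pics/topz.png",cv2.resize(im[140:290,160:420,::-1],None,fx=3,fy=3,interpolation=cv2.INTER_CUBIC))
im=ctrl.get_image("side"); cv2.imwrite("pics/sidez.png",cv2.resize(im[170:330,250:400,::-1],None,fx=3.7,fy=3.7,interpolation=cv2.INTER_CUBIC))
c=cam("top")
for l,z in [("rammer_grip",.02),("extractor",.05),("dish",.018),("core_center",.05)]:
    for m in ctrl.masks_of("top",l):
        p=m["pixels"]; v,u=np.nonzero(p); r=cv2.minAreaRect(np.c_[u,v].astype(np.float32))
        print(l,round(m["score"],2),m["extent"],r, bp(c,[r[0]],z)[0].round(4), bp(c,cv2.boxPoints(r),z).round(3)[:,:2].tolist())
E
```

```text
rammer_grip 0.83 [322.0, 212.5, 404.6, 264.2] ((363.6919860839844, 239.39111328125), (87.20767974853516, 14.761717796325684), 29.47589111328125) [ 0.4935 -0.1782  0.02  ] [[0.531, -0.081], [0.562, -0.099], [0.457, -0.274], [0.427, -0.256]]
rammer_grip 0.77 [470.0, 308.3, 557.3, 342.0] ((512.3060302734375, 326.27935791015625), (13.362720489501953, 90.13871002197266), 72.6459732055664) [ 0.289  -0.5096  0.02  ] [[0.274, -0.407], [0.333, -0.607], [0.304, -0.613], [0.246, -0.414]]
extractor 0.8 [367.0, 293.2, 433.8, 355.0] ((398.80767822265625, 325.5384521484375), (58.24649429321289, 59.81542205810547), 78.69007110595703) [ 0.2925 -0.2476  0.05  ] [[0.343, -0.171], [0.368, -0.304], [0.243, -0.322], [0.219, -0.193]]
extractor 0.67 [103.3, 345.7, 182.6, 412.7] ((140.48074340820312, 379.8194885253906), (74.96662902832031, 61.71849060058594), 9.162346839904785) [0.1814 0.3195 0.05  ] [[0.131, 0.408], [0.26, 0.395], [0.233, 0.23], [0.105, 0.246]]
extractor 0.57 [241.9, 170.9, 303.7, 223.0] ((272.5, 197.5), (53.0, 61.0), 90.0) [0.5893 0.034  0.05  ] [[0.655, 0.106], [0.653, -0.037], [0.525, -0.037], [0.527, 0.104]]
dish 0.6 [189.5, 166.5, 259.3, 226.7] ((219.71255493164062, 195.62376403808594), (68.16214752197266, 54.9028434753418), 1.9091522693634033) [0.6044 0.1632 0.018 ] [[0.541, 0.245], [0.677, 0.245], [0.669, 0.08], [0.533, 0.083]]
core_center 0.6 [243.9, 186.4, 278.3, 195.3] ((262.0, 189.0), (8.0, 32.0), 90.0) [0.6102 0.0586 0.05  ] [[0.62, 0.096], [0.619, 0.021], [0.6, 0.021], [0.601, 0.096]]
```

View pics/topz.png

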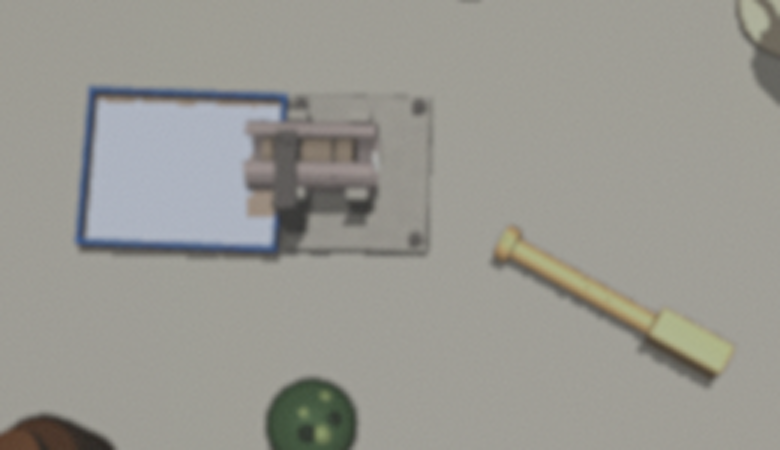

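View pics/sidez.png

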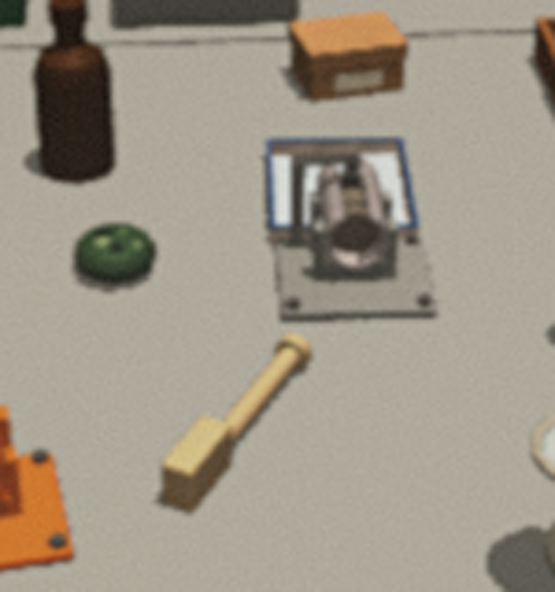

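```bash
cat >> h.py <<'E'
def plan(pos,th,n=5,step=0.06,turn=10.5,seq=None):
    """rows towards TCP pos, tool x heading th (deg), tool y down"""
    o=ctrl.get_obs(); p=o['tool_pos'].copy(); M=R.from_rotvec(o['tool_rot'])
    t=np.radians(th); x=np.array([np.cos(t),np.sin(t),0]); y=np.array([0,0,-1.]); T=R.from_matrix(np.c_[x,y,np.cross(x,y)])
    D=[];Q=[]
    for i in range(n):
        d=np.array(pos)-p; L=np.linalg.norm(d); d=d*min(1,step/max(L,1e-9))
        w=(M.inv()*T).as_rotvec(); a=np.degrees(np.linalg.norm(w)); w=w*min(1,turn/max(a,1e-9))
        D.append([round(float(v),4) for v in M.inv().apply(d)]); Q.append([round(float(v),1) for v in np.degrees(w)])
        p=p+d; M=M*R.from_rotvec(w)
    print("delta",D);print("dr",Q);print("end",p.round(4),"remaining",np.round(np.array(pos)-p,4), "ang", np.degrees((M.inv()*T).magnitude()).round(1))
def st():
    o=ctrl.get_obs(); M=R.from_rotvec(o['tool_rot']).as_matrix()
    print("t",round(o['t'],3),"p",o['tool_pos'].round(4),"th",np.degrees(np.arctan2(M[1,0],M[0,0])).round(2),"ydown",M[:,1].round(4),"q",o['q'].round(2),"F",o['contact_force'].round(2),"open",round(o['opening'],4))
E
python3 - <<'E'
from h import *
st()
o=ctrl.get_obs();M=R.from_rotvec(o['tool_rot']).as_matrix();K,Rm,e=cam("wrist")
print(M.T@(e-o['tool_pos']), M.T@Rm)
# rammer axis from top mask: grip block top & head
plan([.42,-.16,.30],60,15)
E
```

```text
t 0.45 p [0.2106 0.5884 0.2452] th -19.7 ydown [-0.e+00 -2.e-04 -1.e+00] q [ 1.11  0.05  1.61 -0.    1.48 -0.12] F [ 0.49  0.26 -0.45] open 0.0856
[-0.079081   -0.1276936  -0.00049097] [[ 3.47999017e-04  9.51621392e-01  3.07272850e-01]
 [-1.50845654e-03 -3.07272020e-01  9.51620529e-01]
 [ 9.99998802e-01 -7.94670748e-04  1.32854915e-03]]
delta [[0.0346, -0.0042, -0.0488], [0.0251, -0.0042, -0.0543], [0.0148, -0.0042, -0.058], [0.004, -0.0042, -0.0597], [-0.007, -0.0042, -0.0594], [-0.0177, -0.0042, -0.0572], [-0.0278, -0.0042, -0.053], [-0.037, -0.0042, -0.0471], [-0.0419, -0.0042, -0.0428], [-0.0419, -0.0042, -0.0428], [-0.0419, -0.0042, -0.0428], [-0.0419, -0.0042, -0.0428], [-0.0412, -0.0042, -0.0421], [0.0, 0.0, 0.0], [0.0, 0.0, 0.0]]
dr [[0.0, -10.5, -0.0], [0.0, -10.5, -0.0], [0.0, -10.5, -0.0], [0.0, -10.5, -0.0], [0.0, -10.5, -0.0], [0.0, -10.5, -0.0], [0.0, -10.5, -0.0], [0.0, -6.2, -0.0], [-0.0, -0.0, -0.0], [-0.0, -0.0, -0.0], [-0.0, -0.0, -0.0], [-0.0, -0.0, -0.0], [-0.0, -0.0, -0.0], [-0.0, -0.0, -0.0], [-0.0, -0.0, -0.0]]
end [ 0.42 -0.16  0.3 ] remaining [0. 0. 0.] ang 0.0
```

```bash
python3 - <<'E'
from h import *
plan([.50,-.10,.30],-105,15)
E
```

```text
delta [[0.0404, -0.0044, -0.0441], [0.0478, -0.0044, -0.036], [0.0536, -0.0044, -0.0267], [0.0575, -0.0044, -0.0165], [0.0596, -0.0044, -0.0057], [0.0596, -0.0044, 0.0052], [0.0577, -0.0044, 0.016], [0.0538, -0.0044, 0.0262], [0.0481, -0.0044, 0.0356], [0.0473, -0.0044, 0.0367], [0.0473, -0.0044, 0.0367], [0.0473, -0.0044, 0.0367], [0.0226, -0.0021, 0.0176], [0.0, 0.0, 0.0], [0.0, 0.0, 0.0]]
dr [[0.0, 10.5, 0.0], [0.0, 10.5, 0.0], [0.0, 10.5, 0.0], [0.0, 10.5, 0.0], [0.0, 10.5, 0.0], [0.0, 10.5, 0.0], [0.0, 10.5, 0.0], [0.0, 10.5, 0.0], [0.0, 1.3, 0.0], [0.0, 0.0, 0.0], [0.0, 0.0, 0.0], [0.0, 0.0, 0.0], [0.0, 0.0, 0.0], [0.0, 0.0, 0.0], [0.0, 0.0, 0.0]]
end [ 0.5 -0.1  0.3] remaining [0. 0. 0.] ang 0.0
```

>>> servo_tool --delta_pos '[[0.04,-0.005,-0.044],[0.048,-0.005,-0.036],[0.054,-0.005,-0.027],[0.058,-0.005,-0.016],[0.06,-0.005,-0.006]]' --dr '[[0,10,0],[0,10,0],[0,10,0],[0,10,0],[0,10,0]]' --grip '[1,1,1,1,1]'

```text
t: 1.08
tool_pos: [0.331, 0.3079, 0.2702]
tool_rot: [-1.349, 0.958, -0.961]
contact_force: [0.8, 0.5, 0.2]
opening: 0.0855
```

```bash
python3 - <<'E'
from h import *
st();plan([.50,-.10,.30],-105,10)
E
```

```text
t 1.075 p [0.331  0.3079 0.2702] th -70.87 ydown [ 0.0013 -0.0011 -1.    ] q [ 0.59 -0.39  1.97 -0.    1.57  0.25] F [0.84 0.51 0.19] open 0.0855
delta [[0.0598, -0.004, 0.0035], [0.0581, -0.004, 0.0144], [0.0545, -0.004, 0.0247], [0.0491, -0.004, 0.0342], [0.0475, -0.004, 0.0364], [0.0475, -0.004, 0.0364], [0.0475, -0.004, 0.0364], [0.0178, -0.0015, 0.0137], [0.0, 0.0, 0.0], [0.0, 0.0, 0.0]]
dr [[-0.0, 10.5, 0.0], [-0.0, 10.5, 0.0], [-0.0, 10.5, 0.0], [-0.0, 2.6, 0.0], [0.0, -0.0, 0.0], [0.0, 0.0, 0.0], [0.0, 0.0, 0.0], [0.0, 0.0, 0.0], [0.0, 0.0, 0.0], [0.0, 0.0, 0.0]]
end [ 0.5 -0.1  0.3] remaining [0. 0. 0.] ang 0.0
```

>>> servo_tool --delta_pos '[[0.06,-0.004,0.004],[0.058,-0.004,0.014],[0.054,-0.004,0.025],[0.049,-0.004,0.034],[0.048,-0.004,0.036]]' --dr '[[0,10,0],[0,10,0],[0,10,0],[0,4,0],[0,0,0]]' --grip '[1,1,1,1,1]'

```text
t: 1.7
tool_pos: [0.4474, 0.0224, 0.2936]
tool_rot: [-1.055, 1.406, -1.415]
contact_force: [0.2, 0.4, -0.1]
opening: 0.0853
```

>>> servo_tool --delta_pos '[[0.048,-0.004,0.036],[0.048,-0.004,0.036],[0.018,0,0.014],[0,0,0]]' --dr '[[0,0,0],[0,0,0],[0,0,0],[0,0,0]]' --grip '[1,1,1,1]'

```text
t: 2.2
tool_pos: [0.4999, -0.1198, 0.3035]
tool_rot: [-1.049, 1.409, -1.422]
contact_force: [-0.7, -0.5, -0.8]
opening: 0.0854
```

```bash
python3 - <<'E'
from h import *
st()
im=ctrl.get_image("wrist"); cv2.imwrite("pics/w1.png",im[:,:,::-1])
import pickle; pickle.dump(cam("wrist"),open("w1.pkl","wb"))
for l in ["rammer_grip","extractor","dish","core_center"]:
    for m in ctrl.masks_of("wrist",l):
        p=m["pixels"]; v,u=np.nonzero(p); print(l,round(m["score"],2),m["extent"]); np.save(f"m_{l}.npy",p) if m["score"]>.5 else 0
E
```

```text
t 2.2 p [ 0.4999 -0.1198  0.3035] th -106.46 ydown [ 0.012   0.     -0.9999] q [-0.38 -0.25  1.8   0.    1.58 -0.1 ] F [-0.66 -0.49 -0.8 ] open 0.0854
rammer_grip 0.68 [297.9, 158.9, 358.0, 314.6]
rammer_grip 0.65 [493.9, 254.5, 615.3, 373.0]
rammer_grip 0.56 [219.5, 410.2, 240.9, 428.2]
extractor 0.87 [120.9, 280.5, 271.7, 365.7]
extractor 0.65 [299.4, 0.0, 438.0, 110.7]
dish 0.6 [365.1, 0.0, 391.2, 39.5]
core_center 0.72 [365.5, 0.0, 392.0, 37.2]
```

View pics/w1.png

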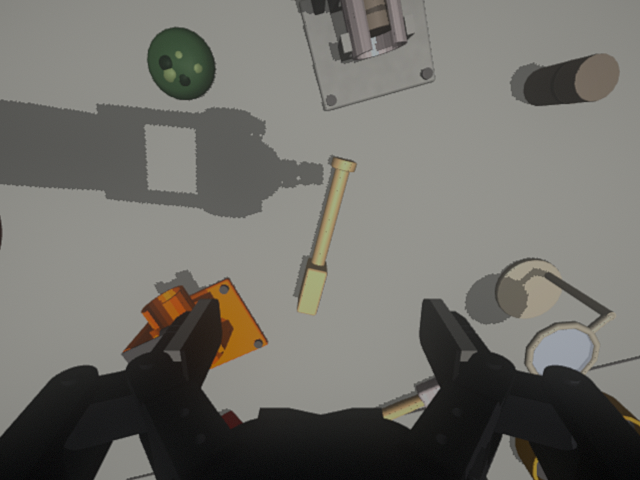

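>>> servo_tool --delta_pos '[[-0.05,0,-0.01],[-0.05,0,-0.02],[-0.03,0,-0.01],[0,0,0]]' --dr '[[0,-4,0],[0,-4,0],[0,-4,0],[0,0,0]]' --grip '[1,1,1,1]'

```text
t: 2.95
tool_pos: [0.4873, 0.0247, 0.304]
tool_rot: [-1.168, 1.245, -1.262]
contact_force: [0.3, -0.3, 0.1]
opening: 0.0851
```

```bash
python3 - <<'E'
from h import *
import pickle
im=cv2.imread("pics/w1.png"); cv2.imwrite("pics/w1z.png",cv2.resize(im[140:330,250:400],None,fx=3.1,fy=3.1,interpolation=cv2.INTER_CUBIC))
st()
pickle.dump(cam("wrist"),open("w2.pkl","wb"))
im=ctrl.get_image("wrist"); cv2.imwrite("pics/w2.png",im[:,:,::-1])
E
```

```text
t 2.95 p [0.4873 0.0247 0.304 ] th -93.59 ydown [ 1.470e-02  2.000e-04 -9.999e-01] q [-0.1  -0.32  1.86  0.    1.59 -0.04] F [ 0.33 -0.26  0.11] open 0.0851
```

View pics/w1z.png

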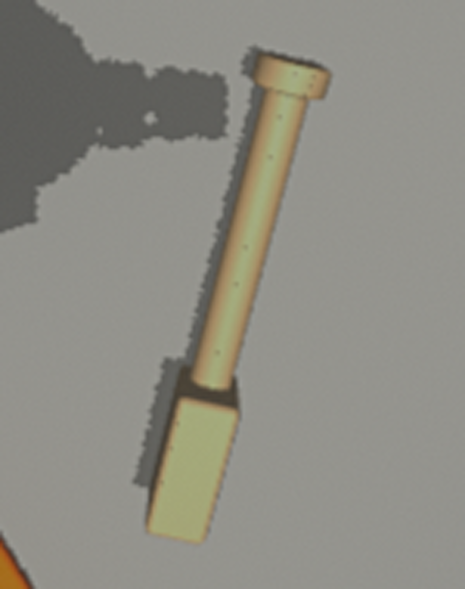

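View pics/w2.png

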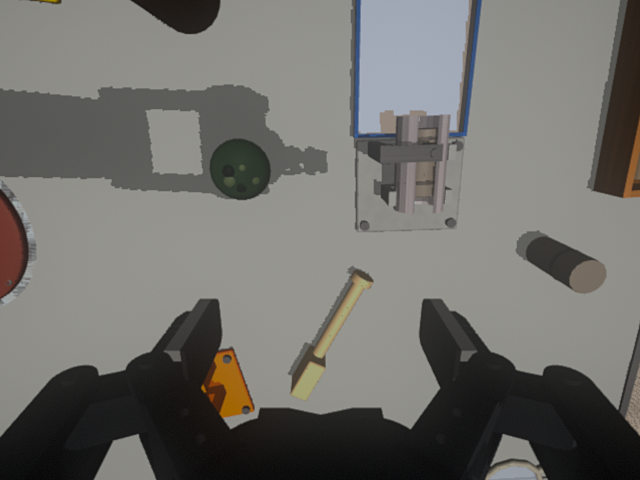

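```bash
python3 - <<'E'
from h import *
import pickle
c=pickle.load(open("w1.pkl","rb"))
z=np.array([[181,397],[239,412],[203,543],[148,531]])/3.1+[250,140]
P=bp(c,z,.04); print(P.round(4)); cen=P.mean(0); d=(P[0]+P[1]-P[2]-P[3])/2; print("grip",cen,"len",np.linalg.norm(d),"ang",np.degrees(np.arctan2(d[1],d[0])),"wid",np.linalg.norm(P[0]-P[1]),np.linalg.norm(P[2]-P[3]))
a=np.arctan2(d[1],d[0]); u=np.array([np.cos(a),np.sin(a),0]); n=np.array([-u[1],u[0],0])
im=cv2.imread("pics/w1.png")
def draw(im,c,cen,u,n):
    pts=[]
    for s in (-32,32):
        for w in (-13,13):
            for zz in (0,40): pts.append(cen*[1,1,0]+u*s/1e3+n*w/1e3+[0,0,zz/1e3])
    for t in np.linspace(0,2*np.pi,24):
        for s in (156,168): pts.append(cen*[1,1,0]+u*s/1e3+n*.015*np.cos(t)+[0,0,.015+.015*np.sin(t)])
    for q in pj(c,pts): cv2.circle(im,tuple(int(round(v*4)) for v in q),2,(0,0,255),-1,shift=2) if 0 else im.__setitem__((int(round(q[1])),int(round(q[0]))),(0,0,255))
draw(im,c,cen,u,n)
a1=cv2.resize(im[140:330,250:400],None,fx=3,fy=3,interpolation=cv2.INTER_NEAREST)
im=cv2.imread("pics/w2.png"); a2=cv2.resize(im[90:240,340:480],None,fx=3.8,fy=3.8,interpolation=cv2.INTER_CUBIC)
cv2.imwrite("pics/f1.png",a1); cv2.imwrite("pics/w2z.png",a2)
E
```

```text
[[ 0.4632 -0.2013  0.04  ]
 [ 0.4834 -0.2141  0.04  ]
 [ 0.4528 -0.2666  0.04  ]
 [ 0.4326 -0.2547  0.04  ]]
grip [ 0.4580002  -0.23418576  0.04      ] len 0.06117958557245404 ang 59.956445728420356 wid 0.0239590481641569 0.023423079419235736
```

View pics/f1.png

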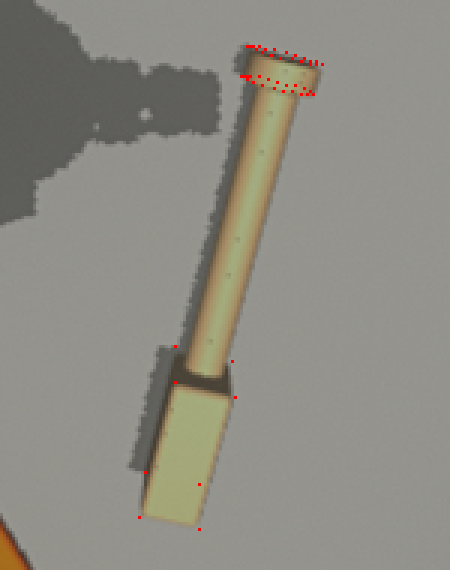

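View pics/w2z.png

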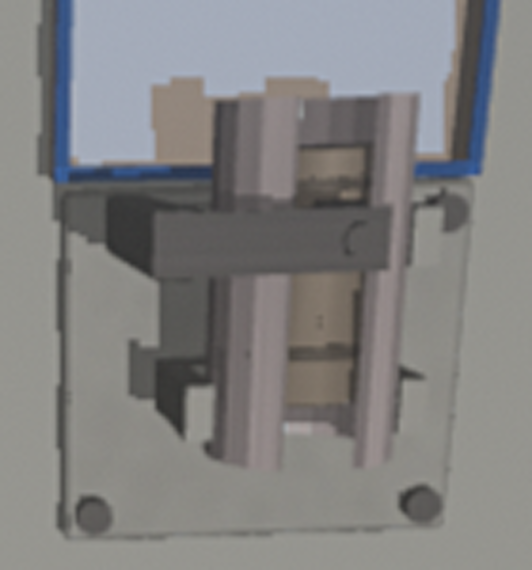

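```bash
python3 - <<'E'
from h import *
import pickle
c=pickle.load(open("w2.pkl","rb"))
f=lambda L:np.array(L)/3.8+[340,90]
S=bp(c,f([[297,97],[283,468],[378,97],[356,466]]),.0769); print("slot",S.round(4))
m=(S[0]+S[2])/2,(S[1]+S[3])/2; d=m[0]-m[1]; print(m,np.linalg.norm(d),np.degrees(np.arctan2(d[1],d[0])), np.linalg.norm(S[0]-S[2]),np.linalg.norm(S[1]-S[3]))
B=bp(c,f([[66,535],[444,525],[66,185],[472,180]]),.006); print("plate",B.round(4)); 
e=B[1]-B[0]; print(np.degrees(np.arctan2(e[1],e[0])),np.linalg.norm(e), (B[0]+B[1])/2)
e=B[0]-B[2]; print(np.degrees(np.arctan2(e[1],e[0])),np.linalg.norm(e)); e=B[1]-B[3]; print(np.degrees(np.arctan2(e[1],e[0])),np.linalg.norm(e))
D=bp(c,f([[60,178],[480,172]]),.018);print("dish",D.round(4)); e=D[1]-D[0]; print(np.degrees(np.arctan2(e[1],e[0])),np.linalg.norm(e))
# top cam check
ct=cam("top"); g=lambda L:np.array(L)/3+[160,140]
B=bp(ct,g([[430,95],[428,252]]),.006); print("plate top",B.round(4), np.linalg.norm(B[1]-B[0]))
T=bp(ct,g([[248,129],[375,129],[248,168],[377,172]]),.0769); print("tube top",T.round(4))
E
```

```text
slot [[0.5914 0.1049 0.0769]
 [0.5898 0.0066 0.0769]
 [0.6123 0.1036 0.0769]
 [0.6103 0.0058 0.0769]]
(array([0.60181292, 0.1042303 , 0.0769    ]), array([0.60002708, 0.00617687, 0.0769    ])) 0.09806968330758448 88.95659236758323 0.02093457598573402 0.020499779929212075
plate [[ 0.5361 -0.0313  0.006 ]
 [ 0.6652 -0.0365  0.006 ]
 [ 0.5396  0.0836  0.006 ]
 [ 0.6674  0.077   0.006 ]]
-2.2906537354308263 0.12918320447595488 [ 0.60067822 -0.03388663  0.006     ]
-91.7222854079384 0.11498960669254012
-91.12492881007742 0.113502316978775
dish [[0.5364 0.0863 0.018 ]
 [0.6647 0.08   0.018 ]]
-2.8525005008986226 0.12847399986555724
plate top [[ 0.6661 -0.0371  0.006 ]
 [ 0.5353 -0.0348  0.006 ]] 0.13079590069449457
tube top [[0.6169 0.1001 0.0769]
 [0.6158 0.0032 0.0769]
 [0.5861 0.0996 0.0769]
 [0.5818 0.0017 0.0769]]
```

```bash
python3 - <<'E'
from h import *
plan([.4595,-.231,.09],-120,8)
E
```

```text
delta [[0.046, 0.0384, -0.0026], [0.0457, 0.0384, 0.006], [0.0437, 0.0385, 0.0144], [0.0422, 0.0385, 0.0185], [0.0422, 0.0385, 0.0185], [0.0238, 0.0217, 0.0105], [0.0, 0.0, 0.0], [0.0, 0.0, 0.0]]
dr [[-0.3, 10.5, -0.1], [-0.3, 10.5, -0.1], [-0.2, 5.3, -0.0], [0.0, 0.0, 0.0], [0.0, 0.0, 0.0], [0.0, 0.0, 0.0], [0.0, 0.0, 0.0], [0.0, 0.0, 0.0]]
end [ 0.4595 -0.231   0.09  ] remaining [0. 0. 0.] ang 0.0
```

>>> servo_tool --delta_pos '[[0.046,0.035,-0.002],[0.046,0.036,0.006],[0.044,0.036,0.014],[0.042,0.036,0.018],[0.042,0.036,0.018]]' --dr '[[-0.3,10,0],[-0.3,10,0],[-0.2,6,0],[0,0,0],[0,0,0]]' --grip '[1,1,1,1,1]'

```text
t: 3.62
tool_pos: [0.4646, -0.2125, 0.1259]
tool_rot: [-0.896, 1.578, -1.594]
contact_force: [1.1, -0.5, 1.2]
opening: 0.0854
```

```bash
python3 - <<'E'
from h import *
st();plan([.4595,-.231,.07],-120,5,step=.04)
E
```

```text
t 3.625 p [ 0.4646 -0.2125  0.1259] th -120.51 ydown [ 0.0147 -0.0018 -0.9999] q [-0.58 -0.13  1.99  0.01  1.26 -0.05] F [ 1.15 -0.48  1.15] open 0.0854
delta [[0.0128, 0.0378, 0.0029], [0.006, 0.0181, 0.0016], [0.0, 0.0, 0.0], [0.0, 0.0, 0.0], [0.0, 0.0, 0.0]]
dr [[-0.8, -0.5, -0.3], [0.0, 0.0, 0.0], [0.0, 0.0, 0.0], [0.0, 0.0, 0.0], [0.0, 0.0, 0.0]]
end [ 0.4595 -0.231   0.07  ] remaining [0. 0. 0.] ang 0.0
```

>>> servo_tool --delta_pos '[[0.012,0.034,0.003],[0.006,0.018,0.001],[0,0,0]]' --dr '[[-0.8,0.5,-0.3],[-0.3,0,0],[0,0,0]]' --grip '[1,1,1]'

```text
t: 4.0
tool_pos: [0.4559, -0.2343, 0.0696]
tool_rot: [-0.902, 1.612, -1.594]
contact_force: [-0.7, -0.1, -0.4]
opening: 0.0857
```

```bash
python3 - <<'E'
from h import *
st();plan([.4595,-.231,.02],-120,5,step=.026)
im=ctrl.get_image("wrist"); cv2.imwrite("pics/w3.png",im[:,:,::-1])
im=ctrl.get_image("side"); cv2.imwrite("pics/s3.png",cv2.resize(im[200:340,240:400,::-1],None,fx=4,fy=4))
E
```

```text
t 4.0 p [ 0.4559 -0.2343  0.0696] th -121.51 ydown [-0.0093  0.0058 -0.9999] q [-0.62 -0.03  2.01 -0.    1.18 -0.07] F [-0.72 -0.09 -0.38] open 0.0857
delta [[-0.0025, 0.0259, 0.001], [-0.0022, 0.0238, 0.0007], [0.0, 0.0, 0.0], [0.0, 0.0, 0.0], [0.0, 0.0, 0.0]]
dr [[0.6, -1.5, -0.0], [-0.0, 0.0, 0.0], [-0.0, 0.0, 0.0], [-0.0, 0.0, 0.0], [-0.0, 0.0, 0.0]]
end [ 0.4595 -0.231   0.02  ] remaining [0. 0. 0.] ang 0.0
```

View pics/w3.png

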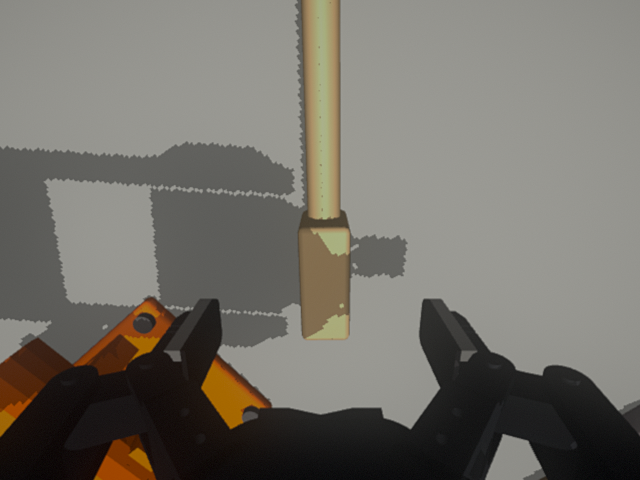

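View pics/s3.png

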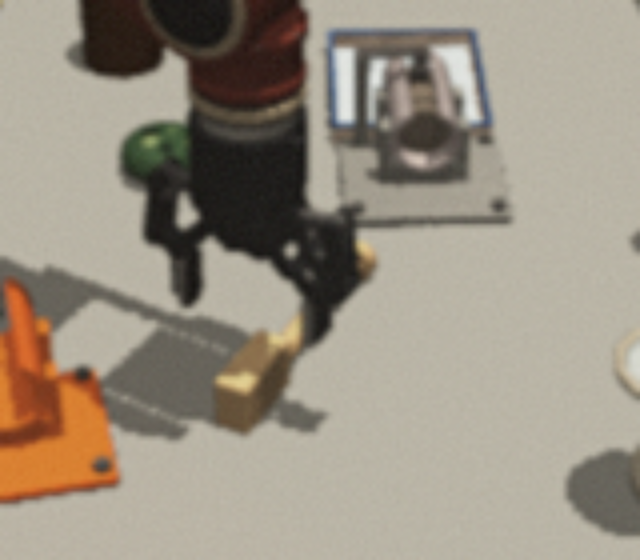

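```bash
python3 - <<'E'
from h import *
c=cam("wrist")
P=bp(c,[[299,229],[350,229],[350,339],[302,337]],.04); print(P.round(4)); cen=P.mean(0); d=(P[0]+P[1]-P[2]-P[3])/2; print("grip",cen,"len",np.linalg.norm(d),"ang",np.degrees(np.arctan2(d[1],d[0])),"wid",np.linalg.norm(P[0]-P[1]),np.linalg.norm(P[2]-P[3]))
a=np.arctan2(d[1],d[0]);t=cen+.005*np.array([np.cos(a),np.sin(a),0])
plan([t[0],t[1],.02],-120.3,5,step=.026)
E
```

```text
[[ 0.4638 -0.2033  0.04  ]
 [ 0.4849 -0.2161  0.04  ]
 [ 0.454  -0.2696  0.04  ]
 [ 0.4326 -0.2552  0.04  ]]
grip [ 0.45883851 -0.23605216  0.04      ] len 0.061179355117519485 ang 59.53231224450071 wid 0.02462361456199934 0.02581131216197107
delta [[-0.0022, 0.0259, 0.0012], [-0.0022, 0.0258, 0.0011], [0.0, 0.0, 0.0], [0.0, 0.0, 0.0], [0.0, 0.0, 0.0]]
dr [[0.4, -1.1, 0.0], [-0.0, 0.0, 0.0], [-0.0, 0.0, 0.0], [-0.0, 0.0, 0.0], [-0.0, 0.0, 0.0]]
end [ 0.4614 -0.2317  0.02  ] remaining [0. 0. 0.] ang 0.0
```

>>> servo_tool --delta_pos '[[-0.002,0.025,0.001],[-0.002,0.018,0.001],[0,0.004,0]]' --dr '[[0.4,-1.1,0],[0.2,0,0],[0,0,0]]' --grip '[1,1,1]'

```text
t: 4.47
tool_pos: [0.4662, -0.2328, 0.0305]
tool_rot: [-0.905, 1.569, -1.596]
contact_force: [-0.4, 1.2, -0.1]
opening: 0.0855
```

```bash
python3 - <<'E'
from h import *
st();plan([.4614,-.2317,.02],-120.3,2,step=.026)
E
```

```text
t 4.475 p [ 0.4662 -0.2328  0.0305] th -120.1 ydown [ 0.0137 -0.0088 -0.9999] q [-0.61  0.04  2.02  0.    1.07 -0.08] F [-0.45  1.21 -0.09] open 0.0855
delta [[0.0015, 0.0104, -0.0049], [0.0, 0.0, 0.0]]
dr [[-0.9, 0.2, 0.0], [-0.0, 0.0, -0.0]]
end [ 0.4614 -0.2317  0.02  ] remaining [0. 0. 0.] ang 0.0
```

>>> servo_tool --delta_pos '[[0,0.005,0],[0,0,0]]' --dr '[[0,0,0],[0,0,0]]' --grip '[1,1]'

```text
t: 4.72
tool_pos: [0.4679, -0.2331, 0.0277]
tool_rot: [-0.904, 1.565, -1.598]
contact_force: [0.8, 1.2, -0.1]
opening: 0.0857
```

```bash
python3 - <<'E'
from h import *
for i in range(3):
  st();ctrl.get_image("wrist")
plan([.4614,-.2317,.02],-120.3,2,step=.026)
E
```

```text
t 4.725 p [ 0.4679 -0.2331  0.0277] th -120.02 ydown [ 0.017  -0.0111 -0.9998] q [-0.6   0.04  2.02  0.    1.06 -0.08] F [ 0.81  1.23 -0.14] open 0.0857
t 4.775 p [ 0.4682 -0.2334  0.028 ] th -120.03 ydown [ 0.0176 -0.0115 -0.9998] q [-0.61  0.04  2.02  0.    1.06 -0.08] F [1.01 0.79 0.5 ] open 0.0858
t 4.825 p [ 0.4682 -0.2335  0.028 ] th -120.04 ydown [ 0.0177 -0.0115 -0.9998] q [-0.61  0.04  2.02  0.    1.06 -0.08] F [ 0.31  0.65 -0.16] open 0.0856
delta [[0.0018, 0.0077, -0.0068], [0.0, 0.0, 0.0]]
dr [[-1.2, 0.3, 0.1], [0.0, -0.0, 0.0]]
end [ 0.4614 -0.2317  0.02  ] remaining [0. 0. 0.] ang 0.0
```

>>> servo_tool --delta_pos '[[0.002,0.005,-0.006],[0,0.002,0],[0,0,0]]' --dr '[[-0.9,0.3,0.1],[0,0,0],[0,0,0]]' --grip '[1,1,1]'

```text
t: 5.25
tool_pos: [0.4615, -0.2324, 0.0205]
tool_rot: [-0.907, 1.584, -1.59]
contact_force: [0.5, 0.9, -0.2]
opening: 0.0854
```

```bash
python3 - <<'E'
from h import *
st()
plan([.4614,-.2317,.02],-120.3,2,step=.026)
E
```

```text
t 5.25 p [ 0.4615 -0.2324  0.0205] th -120.38 ydown [ 0.004  -0.0015 -1.    ] q [-0.61  0.05  2.02  0.    1.06 -0.08] F [ 0.53  0.91 -0.21] open 0.0854
delta [[-0.0005, 0.0005, -0.0004], [0.0, 0.0, 0.0]]
dr [[-0.2, -0.1, -0.0], [-0.0, -0.0, 0.0]]
end [ 0.4614 -0.2317  0.02  ] remaining [0. 0. 0.] ang 0.0
```

Perfect. Close.

>>> servo_tool --delta_pos '[[0,0,0],[0,0,0],[0,0,0],[0,0,0],[0,0,0]]' --dr '[[0,0,0],[0,0,0],[0,0,0],[0,0,0],[0,0,0]]' --grip '[0,0,0,0,0]' --grip_force 70

```text
t: 5.88
tool_pos: [0.4618, -0.2326, 0.0208]
tool_rot: [-0.907, 1.584, -1.591]
contact_force: [0.8, 0.6, -0.8]
opening: 0.0252
```

```bash
python3 - <<'E'
from h import *
st()
E
```

```text
t 5.875 p [ 0.4618 -0.2326  0.0208] th -120.38 ydown [ 0.0046 -0.002  -1.    ] q [-0.61  0.05  2.02  0.    1.06 -0.08] F [ 0.84  0.58 -0.81] open 0.0252
```

>>> servo_tool --delta_pos '[[0,-0.02,0],[0,-0.02,0]]' --dr '[[0,0,0],[0,0,0]]' --grip '[0,0]'

```text
t: 6.12
tool_pos: [0.4594, -0.231, 0.0586]
tool_rot: [-0.91, 1.59, -1.586]
contact_force: [0.2, 0.4, -1.5]
opening: 0.025
```

```bash
python3 - <<'E'
from h import *
st()
plan([.594,-.187,.0568],-91.7,7,step=.035,turn=7)
E
```

```text
t 6.125 p [ 0.4594 -0.231   0.0586] th -120.39 ydown [-9.0e-04  1.7e-03 -1.0e+00] q [-0.61 -0.01  2.01  0.    1.14 -0.08] F [ 0.21  0.42 -1.54] open 0.025
delta [[-0.0262, 0.0004, 0.0232], [-0.0232, 0.0004, 0.0262], [-0.0198, 0.0004, 0.0288], [-0.0162, 0.0004, 0.031], [-0.0006, 0.0, 0.0016], [0.0, 0.0, 0.0], [0.0, 0.0, 0.0]]
dr [[0.0, -7.0, -0.0], [0.0, -7.0, -0.0], [0.0, -7.0, -0.0], [0.0, -7.0, -0.0], [0.0, -0.7, -0.0], [0.0, -0.0, 0.0], [0.0, -0.0, 0.0]]
end [ 0.594  -0.187   0.0568] remaining [0. 0. 0.] ang 0.0
```

>>> servo_tool --delta_pos '[[-0.026,0,0.023],[-0.023,0,0.026],[-0.02,0,0.029],[-0.013,0,0.026],[0,0,0]]' --dr '[[0,-7,0],[0,-7,0],[0,-7,0],[0,-5,0],[0,0,0]]' --grip '[0,0,0,0,0]'

```text
t: 6.75
tool_pos: [0.5892, -0.1881, 0.0581]
tool_rot: [-1.179, 1.257, -1.254]
contact_force: [0.2, -0.3, -1.9]
opening: 0.025
```

```bash
python3 - <<'E'
from h import *
import pickle
st()
plan([.594,-.187,.0568],-91.7,3,step=.035,turn=7)
pickle.dump(cam("wrist"),open("w4.pkl","wb"))
im=ctrl.get_image("wrist"); cv2.imwrite("pics/w4.png",im[:,:,::-1])
im=ctrl.get_image("side"); cv2.imwrite("pics/s4.png",cv2.resize(im[180:320,280:420,::-1],None,fx=4,fy=4))
im=ctrl.get_image("top"); cv2.imwrite("pics/t4.png",cv2.resize(im[150:300,200:400,::-1],None,fx=3.8,fy=3.8,interpolation=cv2.INTER_CUBIC))
E
```

```text
t 6.75 p [ 0.5892 -0.1881  0.0581] th -93.61 ydown [-1.4e-03  9.0e-04 -1.0e+00] q [-0.43  0.22  1.76  0.    1.16 -0.37] F [ 0.18 -0.29 -1.86] open 0.025
delta [[-0.0014, 0.0013, 0.0047], [0.0, 0.0, 0.0], [0.0, 0.0, 0.0]]
dr [[0.1, -1.9, -0.0], [-0.0, -0.0, -0.0], [0.0, 0.0, 0.0]]
end [ 0.594  -0.187   0.0568] remaining [0. 0. 0.] ang 0.0
```

View pics/w4.png

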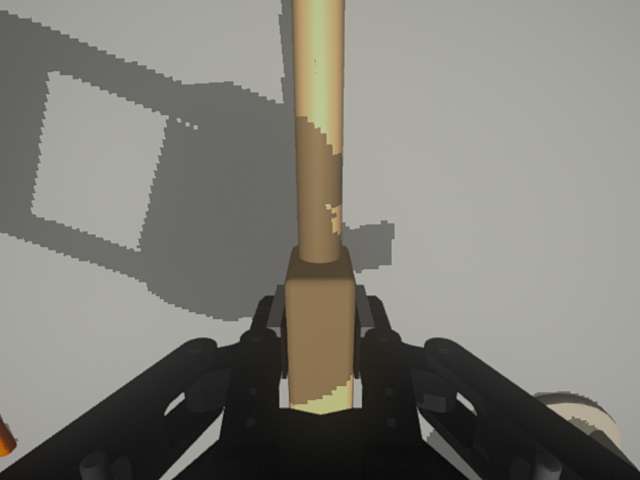

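View pics/s4.png

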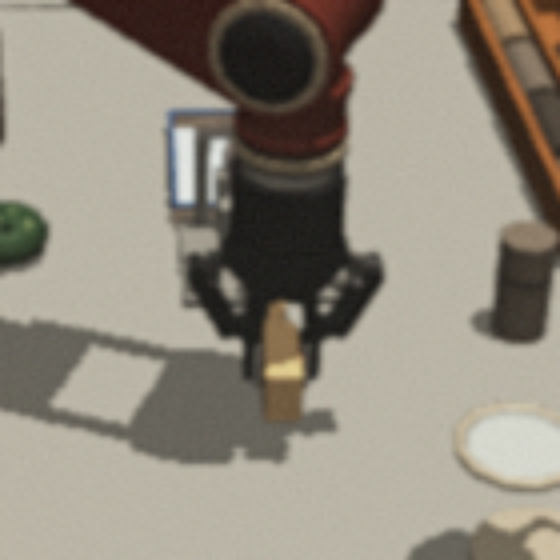

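View pics/t4.png

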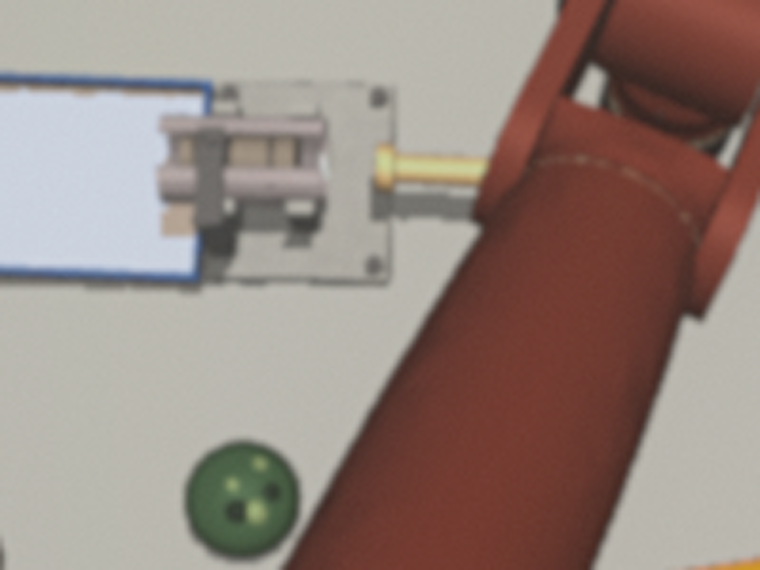

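```bash
python3 - <<'E'
from h import *
import pickle
ct=cam("top"); g=lambda L:np.array(L)/3.8+[200,150]
H=bp(ct,g([[376,146],[376,188]]),.052); print("head face edges",H.round(4))
T=bp(ct,g([[165,134],[322,135],[160,166],[325,167]]),.0769); print("slot top",T.round(4))
o=ctrl.get_obs(); M=R.from_rotvec(o['tool_rot']).as_matrix()
print("pred head", o['tool_pos']+M@[-.163,.0058,0])
c=pickle.load(open("w4.pkl","rb"))
im=cv2.imread("pics/w4.png"); 
for v in (5,40,80,200,240):
    row=im[v].astype(int); yel=(row[:,2]-row[:,0])>25; u=np.nonzero(yel[250:400])[0]+250
    # predicted
    res=[]
    K,Rm,e=c
    # predicted silhouettes of level cylinder: find axial s whose center projects at row v
    s=np.linspace(-.165,-.03,2000); X=o['tool_pos']+ (M@np.c_[s,np.full_like(s,.0058),0*s].T).T
    q=pj(c,X); k=np.argmin(abs(q[:,1]-v)); dep=np.linalg.norm(np.cross(X[k]-e,M[:,0])); L=np.linalg.norm(X[k]-e); 
    print(v,u.min(),u.max(),"pred center",q[k].round(1),"width",2*K[0,0]*.009/np.sqrt(dep**2-.009**2)*dep/((Rm.T@(X[k]-e))[2]),"s",s[k])
E
```

```text
head face edges [[ 0.61   -0.0278  0.052 ]
 [ 0.5833 -0.0276  0.052 ]]
slot top [[0.6115 0.0983 0.0769]
 [0.6098 0.0038 0.0769]
 [0.5916 0.1009 0.0769]
 [0.5898 0.002  0.0769]]
pred head [ 0.59766332 -0.02603635  0.05205232]
5 292 343 pred center [315.5   5.1] width 53.67962263688315 s -0.11718609304652328
40 293 343 pred center [315.6  40.1] width 52.23362561641141 s -0.1067183591795898
80 294 343 pred center [315.7  79.9] width 50.58952477315592 s -0.0940895447723862
200 297 340 pred center [315.9 200. ] width 45.63507781081695 s -0.05053026513256628
240 299 340 pred center [315.9 240. ] width 43.98546869997153 s -0.03384942471235619
```

>>> servo_tool --delta_pos '[[-0.002,0.0015,0.006],[0,0,0]]' --dr '[[0,-2.1,0],[0,0,0]]' --grip '[0,0]'

```text
t: 7.15
tool_pos: [0.5919, -0.1875, 0.0557]
tool_rot: [-1.198, 1.234, -1.227]
contact_force: [0.4, -0.3, -1.6]
opening: 0.0251
```

```bash
python3 - <<'E'
from h import *
st()
plan([.5965,-.145,.0565],-91.5,3,step=.02,turn=7)
E
```

```text
t 7.15 p [ 0.5919 -0.1875  0.0557] th -91.62 ydown [-0.0042  0.0017 -1.    ] q [-0.43  0.23  1.75 -0.    1.16 -0.4 ] F [ 0.45 -0.27 -1.57] open 0.0251
delta [[-0.0199, -0.0004, 0.0016], [-0.0199, -0.0004, 0.0016], [-0.0027, -0.0001, 0.0002]]
dr [[0.2, -0.1, -0.1], [-0.0, -0.0, -0.0], [0.0, 0.0, 0.0]]
end [ 0.5965 -0.145   0.0565] remaining [0. 0. 0.] ang 0.0
```

>>> servo_tool --delta_pos '[[-0.01,-0.001,0.005],[-0.01,0,0.001],[0,0,0]]' --dr '[[0.2,0,-0.1],[0,0,0],[0,0,0]]' --grip '[0,0,0]'

```text
t: 7.52
tool_pos: [0.5985, -0.1663, 0.0568]
tool_rot: [-1.196, 1.231, -1.23]
contact_force: [-0.0, -0.5, -1.5]
opening: 0.0254
```

```bash
python3 - <<'E'
from h import *
st()
im=ctrl.get_image("top"); cv2.imwrite("pics/t5.png",cv2.resize(im[150:300,200:400,::-1],None,fx=3.8,fy=3.8,interpolation=cv2.INTER_CUBIC))
plan([.5965,-.125,.0565],-91.5,3,step=.02,turn=7)
E
```

```text
t 7.525 p [ 0.5985 -0.1663  0.0568] th -91.66 ydown [-7.e-04  0.e+00 -1.e+00] q [-0.39  0.23  1.75 -0.    1.16 -0.36] F [-0.03 -0.54 -1.47] open 0.0254
delta [[-0.0199, 0.0002, -0.0016], [-0.0199, 0.0002, -0.0015], [-0.0017, 0.0, -0.0001]]
dr [[0.0, -0.2, 0.0], [0.0, 0.0, 0.0], [0.0, 0.0, 0.0]]
end [ 0.5965 -0.125   0.0565] remaining [0. 0. 0.] ang 0.0
```

View pics/t5.png

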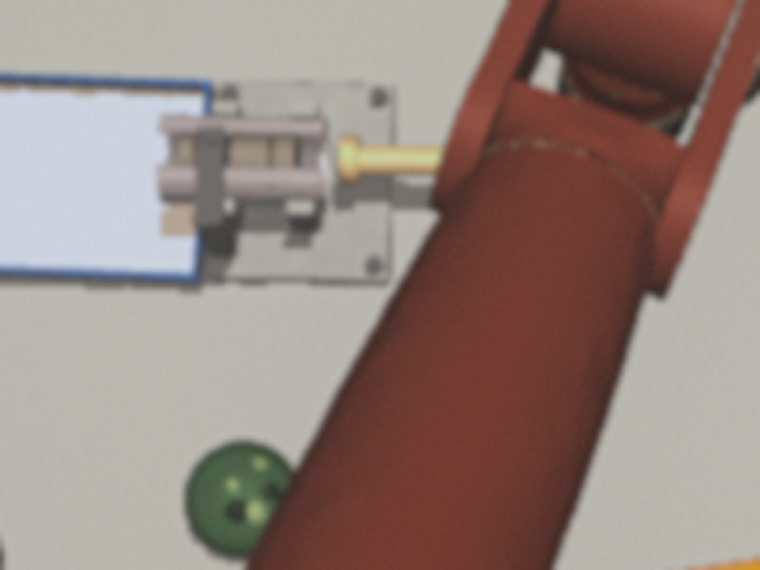

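>>> servo_tool --delta_pos '[[-0.003,0,-0.003],[-0.02,0,0],[-0.01,0,0]]' --dr '[[0,-0.2,0],[0,0,0],[0,0,0]]' --grip '[0,0,0]'

```text
t: 7.95
tool_pos: [0.5967, -0.1341, 0.0577]
tool_rot: [-1.199, 1.226, -1.233]
contact_force: [0.1, -8.5, -0.3]
opening: 0.0249
```

```bash
python3 - <<'E'
from h import *
st()
plan([.5975,-.085,.0565],-91.5,4,step=.012,turn=7)
im=ctrl.get_image("side"); cv2.imwrite("pics/s5.png",cv2.resize(im[180:320,280:420,::-1],None,fx=4,fy=4))
im=ctrl.get_image("top"); cv2.imwrite("pics/t6.png",cv2.resize(im[150:300,200:400,::-1],None,fx=3.8,fy=3.8,interpolation=cv2.INTER_CUBIC))
E
```

```text
t 7.95 p [ 0.5967 -0.1341  0.0577] th -91.51 ydown [ 0.0011 -0.0045 -1.    ] q [-0.34  0.2   1.78 -0.    1.16 -0.31] F [ 0.11 -8.53 -0.29] open 0.0249
delta [[-0.012, 0.0002, -0.0001], [-0.012, 0.0003, -0.0001], [-0.012, 0.0003, -0.0001], [-0.012, 0.0003, -0.0001]]
dr [[-0.1, -0.0, 0.3], [0.0, 0.0, 0.0], [0.0, -0.0, 0.0], [0.0, -0.0, 0.0]]
end [ 0.5975 -0.0861  0.0565] remaining [ 0.      0.0011 -0.    ] ang 0.0
```

View pics/t6.png

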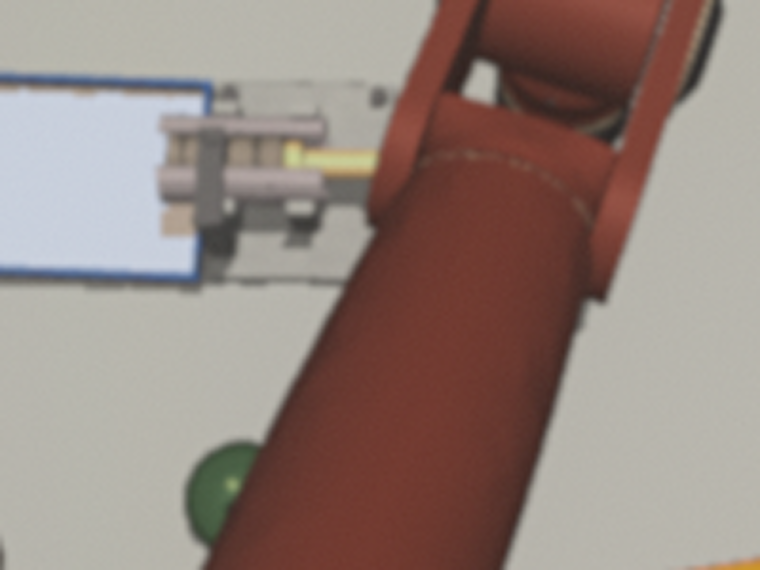

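>>> servo_tool --delta_pos '[[-0.013,0.0005,0],[-0.013,0.0005,0],[-0.013,0,0],[-0.013,0,0]]' --dr '[[0,0,0.2],[0,0,0],[0,0,0],[0,0,0]]' --grip '[0,0,0,0]'

```text
t: 8.55
tool_pos: [0.599, -0.0862, 0.0588]
tool_rot: [-1.204, 1.219, -1.239]
contact_force: [0.2, -1.9, -0.4]
opening: 0.0254
```

```bash
python3 - <<'E'
from h import *
st()
plan([.5985,-.048,.0565],-91.5,4,step=.012,turn=7)
im=ctrl.get_image("top"); cv2.imwrite("pics/t7.png",cv2.resize(im[150:300,200:400,::-1],None,fx=3.8,fy=3.8,interpolation=cv2.INTER_CUBIC))
E
```

```text
t 8.55 p [ 0.599  -0.0862  0.0588] th -91.43 ydown [ 0.0034 -0.0127 -0.9999] q [-0.26  0.19  1.8  -0.01  1.15 -0.23] F [ 0.18 -1.9  -0.36] open 0.0254
delta [[-0.012, 0.0006, -0.0005], [-0.012, 0.0007, -0.0005], [-0.012, 0.0007, -0.0005], [-0.0022, 0.0001, -0.0001]]
dr [[-0.2, 0.1, 0.7], [0.0, -0.0, 0.0], [0.0, -0.0, 0.0], [0.0, -0.0, 0.0]]
end [ 0.5985 -0.048   0.0565] remaining [0. 0. 0.] ang 0.0
```

View pics/t7.png

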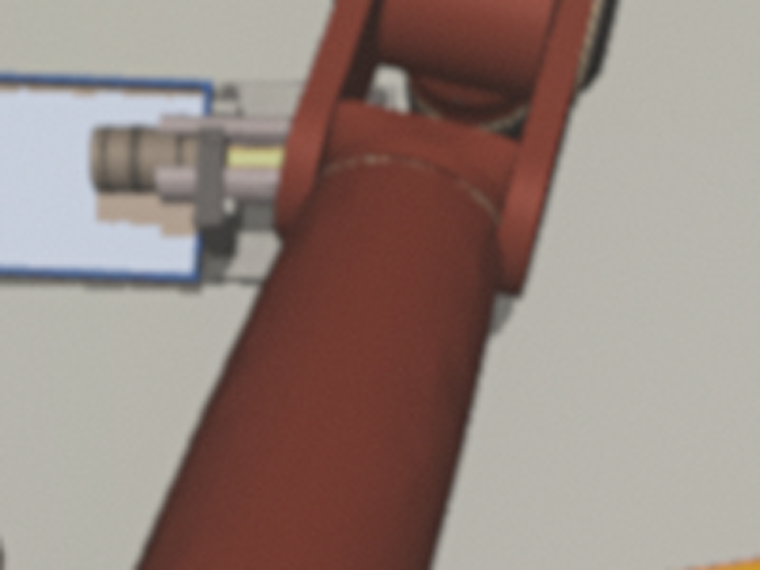

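>>> servo_tool --delta_pos '[[-0.01,0.001,0],[-0.012,0.0007,0],[-0.012,0,0],[-0.008,0,0],[0,0,0]]' --dr '[[0,0,0.4],[0,0,0.2],[0,0,0],[0,0,0],[0,0,0]]' --grip '[0,0,0,0,0]'

```text
t: 9.22
tool_pos: [0.5992, -0.0377, 0.0557]
tool_rot: [-1.194, 1.227, -1.225]
contact_force: [-0.3, -0.7, -2.5]
opening: 0.025
```

```bash
python3 - <<'E'
from h import *
st()
im=ctrl.get_image("top"); cv2.imwrite("pics/t8.png",cv2.resize(im[150:300,200:400,::-1],None,fx=3.8,fy=3.8,interpolation=cv2.INTER_CUBIC))
E
```

```text
t 9.225 p [ 0.5992 -0.0377  0.0557] th -91.35 ydown [ 0.0016  0.0032 -1.    ] q [-0.19  0.18  1.81  0.    1.15 -0.17] F [-0.29 -0.72 -2.51] open 0.025
```

View pics/t8.png

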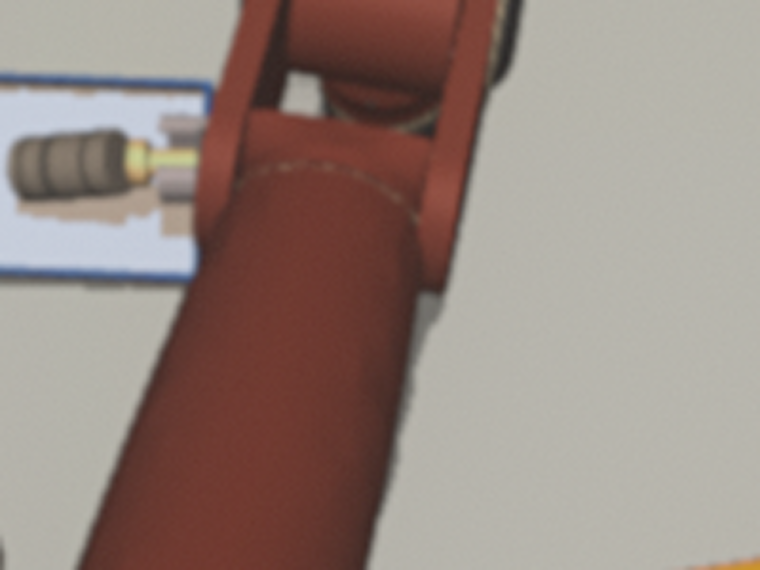

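>>> servo_tool --delta_pos '[[0,0,0],[0,0,0]]' --dr '[[0,0,0],[0,0,0]]' --grip '[0,0]'

```text
t: 9.52
tool_pos: [0.5991, -0.0387, 0.0556]
tool_rot: [-1.195, 1.227, -1.226]
contact_force: [0.9, -1.1, -2.1]
opening: 0.0253
```

```bash
python3 - <<'E'
from h import *
st()
im=ctrl.get_image("top"); cv2.imwrite("pics/t9.png",cv2.resize(im[150:300,170:370,::-1],None,fx=3.8,fy=3.8,interpolation=cv2.INTER_CUBIC))
im=ctrl.get_image("side"); cv2.imwrite("pics/s9.png",cv2.resize(im[170:310,270:410,::-1],None,fx=4,fy=4))
plan([.5975,-.085,.0565],-91.5,4,step=.03,turn=7)
E
```

```text
t 9.525 p [ 0.5991 -0.0387  0.0556] th -91.38 ydown [ 0.0014  0.0022 -1.    ] q [-0.19  0.18  1.81  0.    1.15 -0.17] F [ 0.87 -1.09 -2.09] open 0.0253
delta [[0.03, -0.0007, -0.0003], [0.0164, -0.0003, -0.0001], [0.0, 0.0, 0.0], [0.0, 0.0, 0.0]]
dr [[-0.1, 0.1, -0.1], [-0.0, 0.0, 0.0], [-0.0, -0.0, 0.0], [0.0, -0.0, -0.0]]
end [ 0.5975 -0.085   0.0565] remaining [0. 0. 0.] ang 0.0
```

View pics/t9.png

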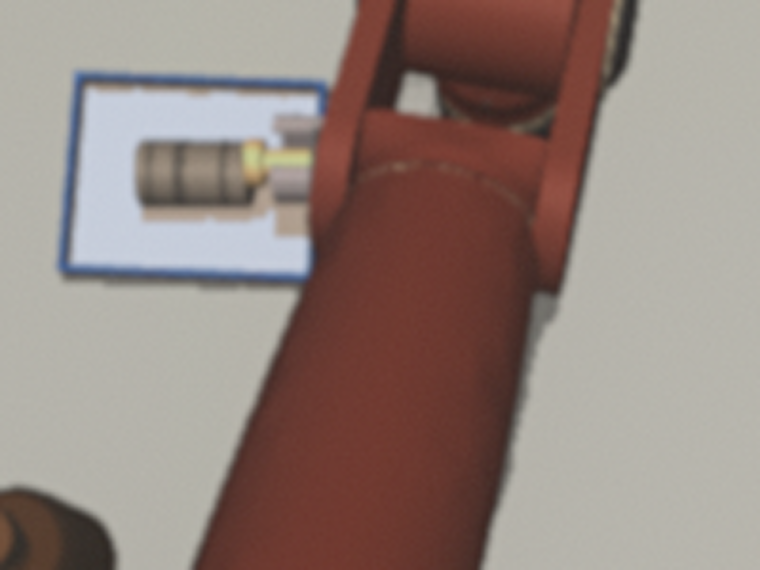

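View pics/s9.png

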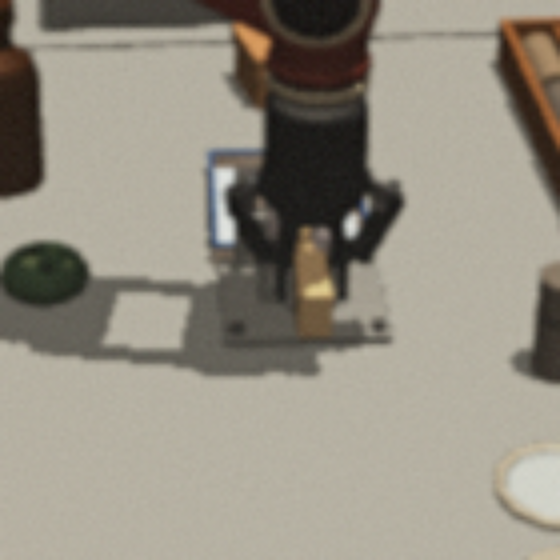

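>>> servo_tool --delta_pos '[[0.025,-0.0005,0],[0.025,0,0],[0.025,0,0]]' --dr '[[0,0,0],[0,0,0],[0,0,0]]' --grip '[0,0,0]'

```text
t: 10.0
tool_pos: [0.5976, -0.1135, 0.0561]
tool_rot: [-1.194, 1.226, -1.223]
contact_force: [-0.2, 0.2, -1.0]
opening: 0.0253
```

```bash
python3 - <<'E'
from h import *
st()
plan([.594,-.215,.0565],-91.5,4,step=.03,turn=7)
E
```

```text
t 10.0 p [ 0.5976 -0.1135  0.0561] th -91.27 ydown [ 0.0021  0.0049 -1.    ] q [-0.31  0.2   1.79  0.01  1.15 -0.29] F [-0.23  0.2  -1.02] open 0.0253
delta [[0.03, -0.0003, -0.0004], [0.03, -0.0001, -0.0003], [0.03, -0.0001, -0.0003], [0.0116, -0.0, -0.0001]]
dr [[-0.1, 0.2, -0.3], [0.0, 0.0, 0.0], [-0.0, -0.0, 0.0], [-0.0, 0.0, 0.0]]
end [ 0.594  -0.215   0.0565] remaining [0. 0. 0.] ang 0.0
```

>>> servo_tool --delta_pos '[[0.03,0,0],[0.03,0,0],[0.03,0,0],[0.02,0,0]]' --dr '[[0,0.2,-0.3],[0,0,0],[0,0,0],[0,0,0]]' --grip '[0,0,0,0]'

```text
t: 10.5
tool_pos: [0.5952, -0.2268, 0.0565]
tool_rot: [-1.191, 1.228, -1.23]
contact_force: [0.3, 0.6, -2.3]
opening: 0.0253
```

```bash
python3 - <<'E'
from h import *
st()
plan([.465,-.245,.045],-120,7,step=.035,turn=7)
E
```

```text
t 10.5 p [ 0.5952 -0.2268  0.0565] th -91.58 ydown [ 0.004   0.0022 -1.    ] q [-0.48  0.26  1.72  0.    1.16 -0.46] F [ 0.28  0.64 -2.31] open 0.0253
delta [[0.0058, 0.0029, -0.0344], [0.0099, 0.0029, -0.0334], [0.0139, 0.003, -0.032], [0.0136, 0.0023, -0.0231], [0.0, 0.0, 0.0], [0.0, 0.0, 0.0], [0.0, 0.0, 0.0]]
dr [[-0.0, 7.0, -0.0], [-0.0, 7.0, -0.0], [-0.0, 7.0, -0.0], [-0.0, 7.0, -0.0], [-0.0, 0.4, -0.0], [0.0, 0.0, 0.0], [0.0, 0.0, 0.0]]
end [ 0.465 -0.245  0.045] remaining [0. 0. 0.] ang 0.0
```

>>> servo_tool --delta_pos '[[0.006,0.002,-0.034],[0.01,0.002,-0.033],[0.014,0.002,-0.03],[0.013,0.001,-0.02],[0,0,0]]' --dr '[[0,7,0],[0,7,0],[0,7,0],[0,6,0],[0,0,0]]' --grip '[0,0,0,0,0]'

```text
t: 11.12
tool_pos: [0.4685, -0.2474, 0.049]
tool_rot: [-0.911, 1.576, -1.576]
contact_force: [0.2, 0.7, -1.4]
opening: 0.025
```

```bash
python3 - <<'E'
from h import *
st()
plan([.465,-.245,.023],-120,3,step=.035,turn=7)
im=ctrl.get_image("top"); cv2.imwrite("pics/t10.png",cv2.resize(im[150:300,170:370,::-1],None,fx=3.8,fy=3.8,interpolation=cv2.INTER_CUBIC))
im=ctrl.get_image("side"); cv2.imwrite("pics/s10.png",cv2.resize(im[170:330,250:410,::-1],None,fx=3.7,fy=3.7))
E
```

```text
t 11.125 p [ 0.4685 -0.2474  0.049 ] th -119.56 ydown [ 0.0069  0.0042 -1.    ] q [-0.63  0.03  1.98  0.01  1.12 -0.12] F [ 0.15  0.72 -1.38] open 0.025
delta [[-0.0002, 0.026, -0.0043], [0.0, 0.0, 0.0], [0.0, 0.0, 0.0]]
dr [[-0.2, 0.4, -0.4], [-0.0, 0.0, 0.0], [-0.0, 0.0, 0.0]]
end [ 0.465 -0.245  0.023] remaining [0. 0. 0.] ang 0.0
```

View pics/t10.png

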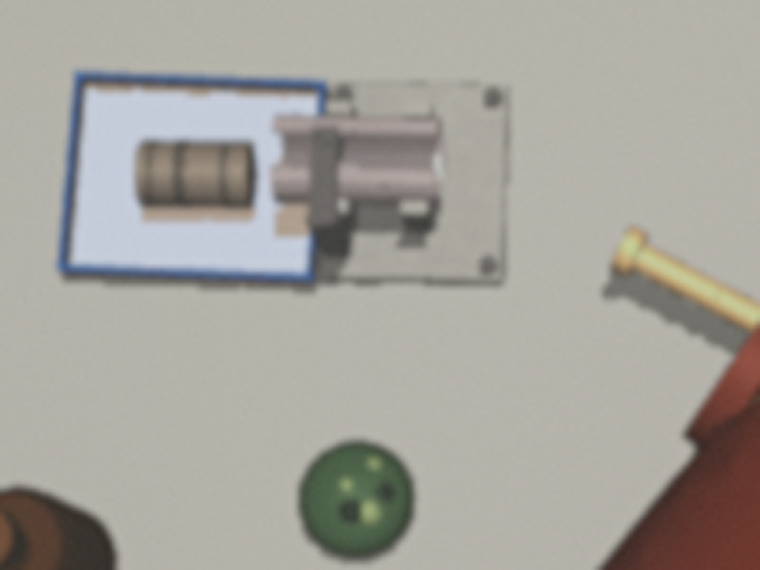

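View pics/s10.png

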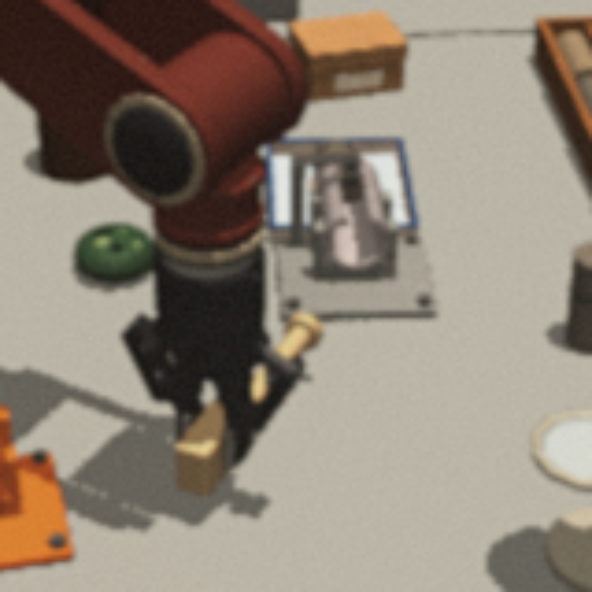

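>>> servo_tool --delta_pos '[[0,0.015,-0.003],[0,0.008,0],[0,0.002,0],[0,0,0]]' --dr '[[-0.2,0,-0.4],[0,0,0],[0,0,0],[0,0,0]]' --grip '[0,0,0,0]'

```text
t: 11.72
tool_pos: [0.4696, -0.2454, 0.0226]
tool_rot: [-0.922, 1.572, -1.575]
contact_force: [0.5, -0.0, -1.1]
opening: 0.0252
```

```bash
python3 - <<'E'
from h import *
st()
E
```

```text
t 11.725 p [ 0.4696 -0.2454  0.0226] th -119.22 ydown [ 1.8e-03 -9.0e-04 -1.0e+00] q [-0.62  0.08  1.99  0.    1.07 -0.11] F [ 0.5  -0.04 -1.11] open 0.0252
```

>>> servo_tool --delta_pos '[[0,0.0015,0],[0,0.001,0],[0,0,0]]' --dr '[[0,0,0],[0,0,0],[0,0,0]]' --grip '[0,0,0]'

```text
t: 12.1
tool_pos: [0.4702, -0.2458, 0.021]
tool_rot: [-0.922, 1.571, -1.576]
contact_force: [0.3, -0.2, -1.5]
opening: 0.025
```

```bash
python3 - <<'E'
from h import *
st()
E
```

```text
t 12.1 p [ 0.4702 -0.2458  0.021 ] th -119.21 ydown [ 0.0025 -0.0013 -1.    ] q [-0.62  0.08  1.99  0.    1.07 -0.11] F [ 0.34 -0.21 -1.51] open 0.025
```

>>> servo_tool --delta_pos '[[0,0.001,0],[0,0,0],[0,0,0],[0,0,0],[0,0,0]]' --dr '[[0,0,0],[0,0,0],[0,0,0],[0,0,0],[0,0,0]]' --grip '[0,0,0.9,0.9,0.9]'

```text
t: 12.72
tool_pos: [0.471, -0.2464, 0.0211]
tool_rot: [-0.92, 1.569, -1.577]
contact_force: [0.6, 0.0, 0.1]
opening: 0.0766
```

>>> servo_tool --delta_pos '[[0,0,0],[0,-0.02,0],[0,-0.04,0],[0,-0.05,0],[0,-0.05,0]]' --dr '[[0,0,0],[0,0,0],[0,0,0],[0,0,0],[0,0,0]]' --grip '[0.9,0.9,0.9,0.9,0.9]'

```text
t: 13.35
tool_pos: [0.4672, -0.2438, 0.1792]
tool_rot: [-0.926, 1.581, -1.569]
contact_force: [1.2, -0.6, 0.7]
opening: 0.0769
```

>>> servo_tool --delta_pos '[[0,-0.05,0],[0,0,0],[0,0,0],[0,0,0]]' --dr '[[0,0,0],[0,0,0],[0,0,0],[0,0,0]]' --grip '[0.9,0.9,0.9,0.9]'

```text
t: 13.85
tool_pos: [0.4687, -0.2449, 0.2347]
tool_rot: [-0.922, 1.574, -1.574]
contact_force: [-0.5, 0.6, -0.1]
opening: 0.077
```

```bash
python3 - <<'E'
from h import *
st()
im=ctrl.get_image("top"); cv2.imwrite("pics/t11.png",im[:,:,::-1])
im=ctrl.get_image("side"); cv2.imwrite("pics/s11.png",im[:,:,::-1])
im=ctrl.get_image("wrist"); cv2.imwrite("pics/w11.png",im[:,:,::-1])
st()
E
```

```text
t 13.85 p [ 0.4687 -0.2449  0.2347] th -119.24 ydown [ 6.e-04  3.e-04 -1.e+00] q [-0.62 -0.17  1.85  0.    1.47 -0.11] F [-0.54  0.57 -0.06] open 0.077
t 14.0 p [ 0.4685 -0.2448  0.2343] th -119.24 ydown [-2.e-04  1.e-03 -1.e+00] q [-0.62 -0.17  1.85  0.    1.47 -0.11] F [-0.41 -0.24 -0.35] open 0.0766
```

View pics/t11.png

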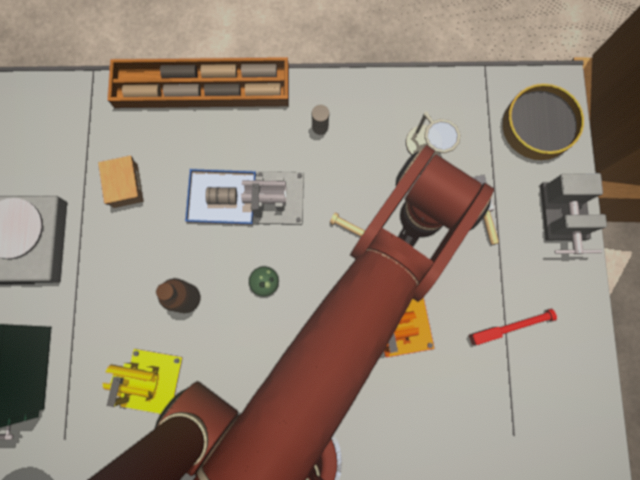

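View pics/s11.png

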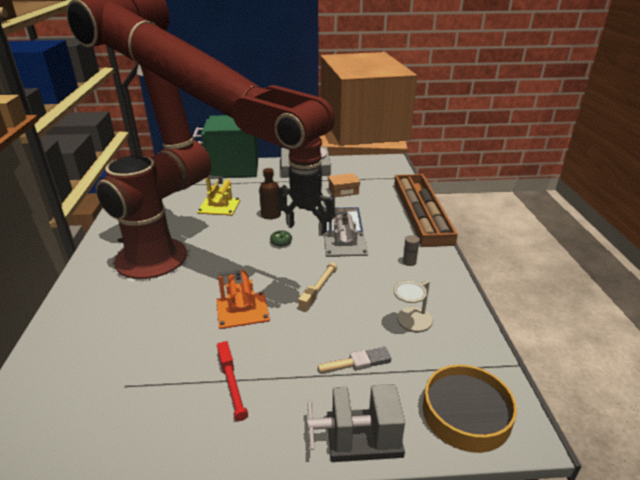

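View pics/w11.png

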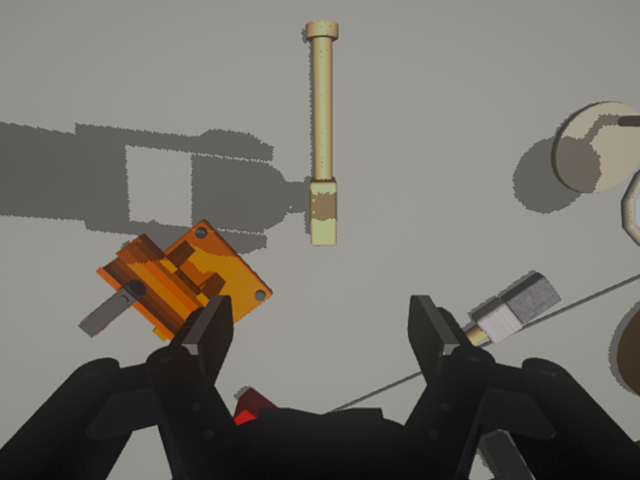

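The core lies in the dish, which hasn't moved (top view, about 189–254, 170–222). The rammer lies upright on the bench at about (320, 130) in the wrist view, clear of the extractor and dish. The gripper is empty and raised.

```bash
python3 -c "
from station import ctrl
print(ctrl.finish_job())"
```

```text
the job is handed in; nothing more can be done
None
```

The job is done and handed in at about 14 s of the 51 s allowed. I gripped the ash rammer by its block and drove the core through the grey extractor from the inlet end. The core dropped out and lies in the enamel dish. I then drew the rammer straight back out and laid it on the bench near where it first lay.

- **Core and dish:** the last top view shows the core lying flat in the dish, the tube empty and the dish where it stood. The fingers never went near the core.
- **Rammer:** the last wrist and top views show it lying on the bench, well clear of the extractor and dish. The gripper was open and raised about 0.23 m, touching nothing.
- **Bystanders:** all look unmoved in the top and side views. I judged this by eye and did not measure them.
- **Forces:** the highest reading was about 8.5 N, while pushing the core. I only saw readings at the end of each move, so peaks in between were not recorded.
- **What was off:** small moves were sometimes off by a few millimetres and the tool tilted up to about 1°. I corrected these as I went. The first fit of the rammer's length was about 3 mm short, which did not affect the grasp.

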